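# Wind the kitchen timer on by three clicks

## Robot

A 6-joint arm with a two-finger parallel gripper is mounted at the origin on a cart in front of the work surface, level with it; the furniture and walls round the work are solid. World frame = base frame: x ahead of the robot, y to its left, z up, the work surface at z = 0. Lengths are in m, angles in rad, forces in N, time in s.
With the tool pointing down it reaches from about 0.375 to 0.975 m from the base axis. Payload 3.8 kg.
Tool frame: the origin (TCP) lies midway between the tips of the shut fingers; the grasp point (between the pads) lies 19 mm behind it; z points along the fingers, y is the line along which they close (so a half turn about z gives the same grasp; the last joint's range is limited). The gripper opens to 85 mm and grips with 20 to 120 N. Pads are 22 mm wide; open, the fingers measure 114 mm over their backs; the gripper's body (76 mm by 85 mm) begins 54 mm behind the grasp point. The pads swing forward as they close: fully open they stand 13 mm farther back than shut.
Start: joints at [1.19, 0.264, 1.604, -0, 1.274, -0.037], TCP at [0.228, 0.635, 0.199] pointing down, gripper open.
Joint ranges: [-2.63, 2.63], [-0.94, 2.18], [0.31, 2.57], [-1.31, 4.45], [0, 2.66], [-2.55, 2.55]. Speed limits (rad/s): [2.57, 2.57, 3.14, 3.14, 3.14, 3.14].

## Interface

Orientations are given as a rotation vector (axis times angle).
In Python, from workcell import bot gives the robot as it stands.
- The arm moves only by the tool step_arm, never from a script. Its argument "motion" is a list of rows, each a list of 5 numbers: the finger opening in cm, from 0 to 8.54, then the shift along the tool's x, y, z in cm, then the turn about the tool's z in degrees. In form: [[claw, dx, dy, dz, twist], ...]. A call has 1 to 20 rows; each row is the pose to reach, as a shift and turn from the pose commanded when the call began, along the tool's axes at that moment; what a row does not reach only later rows make up. A row lasts 1/10 s, in which the tool goes at most 50 mm and 8.59 degrees, less where a joint would pass 70% of its speed; a pose out of reach is approached as far as the arm can. A call with a gripper value outside its range is refused whole. The fingers move at their own pace and stop on an object; "force" is the grip in N (left out, the last holds). Time passes only in rows, so rows that repeat a pose let the fingers close. It gives the time, the measured TCP pose, the force, the opening and the grip force at its end, in the units of the state.
- bot.read_state(): the state, without advancing time (a new reading comes with each control period).
- bot.read_camera(name): name is "side" or "top"; returns (picture, depth): 384x512x3 uint8, red, green, blue; 384x512 float32, m along the optical axis (not along the pixel's ray), 0 where there is no reading.
- bot.calibration(name): a dict with "mtx" (3x3 intrinsics, pixels), "k1" (the pictures are not rectified: a ray, as slopes to the right and down, at radius r is drawn at 1 + k1 r^2 times it, then the intrinsics apply), "origin" and "orientation" of the camera in the world. Camera axes: x right, y up, looking along -z (the intrinsics and any distortion apply to the point x, -y, -z); pixel columns grow to the right and rows downward; lengths in m; the calibration is good to about 2 mm. A picture is of the moment at which its call begins. calibration takes no time and is no camera call.
- bot.finish_job(): hands the job in; it is judged then, once.
The state is a dict: "time": time; "q": joint angles; "joint_vel": joint speeds; "joint_torque": joint torques, N m; "tool_pos": TCP position; "tcp_rot": TCP orientation; "wrist_force": force on the tool from outside, world axes, zero at the start; "torque": the same for the moment, N m; "width": opening from 0.0 (shut) to 1.0 (fully open); "grip_force": force on a finger pad.
Only numpy, scipy, OpenCV 4.12 (cv2) and the standard library are available. Lean on these libraries where they do the work, as an engineer would, in place of code of your own. Each camera call takes 0.05 s, during which the arm holds its last target. There are 200 camera calls.

## Task

The cake needs another twelve minutes: wind the red kitchen timer on by exactly three clicks from where it now stands, clockwise seen from above (each click adds four minutes), and let go of it. Leave everything else standing where it is.

Things in the scene. Friction and masses are not known exactly. Their poses are not given: they have to be found in the camera images.
- egg_timer_dial (a joint): Angle (rad) of the timer's red upper half about the vertical axis through timer_top; grows clockwise seen from above, stops at 0 and 5.24. It clicks into a rest every 0.419 rad (24 deg, a click); starts at rest 0, 1 or 2 clicks above 0. Needs about 0.05 N m (grip of 15 N or more); let go between rests, it snaps to the nearer one.
- timer_top (a point): Centre of the flat top of the red clockwork kitchen timer, 57 mm above the worktop, on the dial's axis. Top: ribbed round knob, 32 mm diameter, from 42 to 57 mm high, to grip from above; below it the red half flares to a skirt of 64 mm diameter with white ticks, over a white foot (65 mm diameter, 22 mm high) that holds fast to the worktop. Turns with the dial.
- timer_rim (a point): Point on the timer's red skirt, 28 mm from the dial's axis and 32 mm above the worktop; turns with the dial (24 deg a click).
- red_top_spice: Glass spice jar with a red screw cap and a picture label, 45 mm diameter, 106 mm high, loose; a bystander. Origin at the centre of its underside, z up.
There are look-alikes about, which are no part of the job. What is meant by the part that bears egg_timer_dial is not pink, and is the larger of those in its own colour.

How it is judged:
By the outcome, as a careful person would: the job done as asked, in the order asked, and still so for the second after the job is handed in, with the robot touching nothing.
It also fails if it takes over 35 s, if anything falls off the work surface, if the arm or the gripper's body presses on something with over 40 N, if the wrist force passes 120 N, or if a joint passes its speed limit or range.

## Working session

There is one attempt and no reset: what is moved stays moved. The work goes in short steps, Python scripts to look and compute and a tool call to move; the robot and the scene stay as the last step left them, time stands still between calls to the robot, and variables do not carry over. Pictures are saved under pics/ and viewed, at most 10 in all, crops included, and the job is handed in when it is done.

Besides the shell and the picture viewer there is one more tool, called as a command line: name --pt "numbers of a row" for each row, then --argument value for the rest. step_arm: Moves the arm, as the interface text tells. Its arguments: {"type":"object","properties":{"motion":{"type":"array","items":{"type":"array","items":{"type":"number"}}},"force":{"type":"number"}},"required":["motion"]}

```bash
mkdir -p pics
cat > h.py <<'E'
import numpy as np,cv2
from workcell import bot
from scipy.spatial.transform import Rotation as R
def world(name,u,v,d):
    c=bot.calibration(name);K=np.array(c["mtx"],float)
    p=cv2.undistortPoints(np.array([[[u,v]]],float),K,np.array([c["k1"],0,0,0,0],float))[0,0]
    o=np.array(c["orientation"],float)
    M=o if o.shape==(3,3) else R.from_rotvec(o).as_matrix()
    return M@np.array([p[0]*d,-p[1]*d,-d])+np.array(c["origin"])
E
python3 - <<'E'
from h import *
for n in("top","side"):
    p,d=bot.read_camera(n);cv2.imwrite(f"pics/{n}0.png",p[:,:,::-1]);np.save(f"{n}0.npy",d)
    print(bot.calibration(n))
s=bot.read_state();print(s)
E
```

```text
{'mtx': array([[492.86972839,   0.        , 261.769529  ],
       [  0.        , 492.86972839, 189.21084649],
       [  0.        ,   0.        ,   1.        ]]), 'k1': -0.10497322536825476, 'origin': array([ 0.17912003, -0.00891187,  1.47005501]), 'orientation': array([ 0.14387676, -0.14737054, -1.55082059])}
{'mtx': array([[356.74012063,   0.        , 259.71682446],
       [  0.        , 356.74012063, 198.41033063],
       [  0.        ,   0.        ,   1.        ]]), 'k1': -0.07121368818058092, 'origin': array([ 0.12180091, -0.75333409,  0.75290781]), 'orientation': array([ 0.85603137, -0.19115132, -0.36562111])}
{'time': 0.1, 'q': array([ 1.19007242e+00,  2.64712353e-01,  1.60525839e+00,  3.09894278e-05,
        1.27371537e+00, -3.69089320e-02]), 'joint_vel': array([ 2.24258824e-03, -2.32893399e-03, -4.00861621e-03, -4.15477348e-05,
       -7.35728152e-04, -2.40326505e-04]), 'joint_torque': array([ 3.34807837e-04, -5.16704893e+01, -3.68588018e+01,  1.55521953e-06,
        6.29248112e-03,  1.43148947e-05]), 'tool_pos': array([0.22725072, 0.63480773, 0.19815201]), 'tcp_rot': array([-0.53734183, -3.09482621,  0.00320685]), 'wrist_force': array([-0.93442259, -0.69210378, -0.20976862]), 'torque': array([ 0.04774025, -0.02477031,  0.03426418]), 'grip_force': 0.0, 'width': 0.9999506939484805}
```

View pics/top0.png

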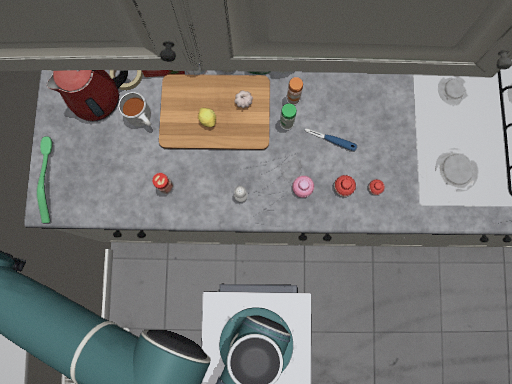

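View pics/side0.png

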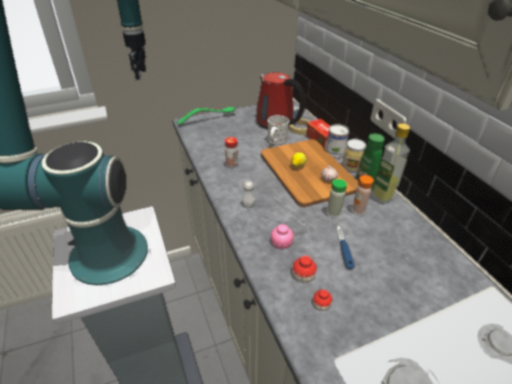

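Top view: three timers, pink (303,187), large red (345,186) and small red (376,187). The red jar is at (162,182). The target is the large red one at (345,186), since it isn't pink and is the larger of the two reds. I'll confirm it in an enlarged crop and measure it.

Run:
```python
from h import *
p=cv2.imread("pics/top0.png");d=np.load("top0.npy")
c=cv2.resize(p[162:212,282:402],None,fx=6.6,fy=6.6,interpolation=cv2.INTER_CUBIC)
q=cv2.imread("pics/side0.png")[225:315,260:345]
q=cv2.resize(q,None,fx=2.9,fy=2.9,interpolation=cv2.INTER_CUBIC)
out=np.zeros((600,800,3),np.uint8);out[:c.shape[0],:c.shape[1]]=c[:,:800];out[332:332+q.shape[0],:q.shape[1]]=q
cv2.imwrite("pics/crop.png",out)
for u0,u1 in((330,361),(366,388)):
    vv,uu=np.mgrid[172:202,u0:u1];dd=d[172:202,u0:u1]
    W=np.array([world("top",a,b,e) for a,b,e in zip(uu.ravel(),vv.ravel(),dd.ravel()) if e>0])
    for lo,hi in((.012,.045),(.048,.07)):
        m=W[(W[:,2]>lo)&(W[:,2]<hi)]
        if len(m):print(u0,lo,len(m),m.mean(0),m.min(0),m.max(0))
```

```text
330 0.012 283 [ 0.46207079 -0.25491822  0.03306578] [ 0.4350411  -0.28943418  0.01308737] [ 0.49804151 -0.22684324  0.04472655]
330 0.048 86 [ 0.4658863  -0.25845313  0.0545385 ] [ 0.45046409 -0.27352592  0.04816687] [ 0.48054121 -0.24366498  0.06141884]
366 0.012 186 [ 0.46278572 -0.35359543  0.02888015] [ 0.44114742 -0.37631876  0.01264559] [ 0.48890995 -0.3335966   0.04465663]
```

View pics/crop.png

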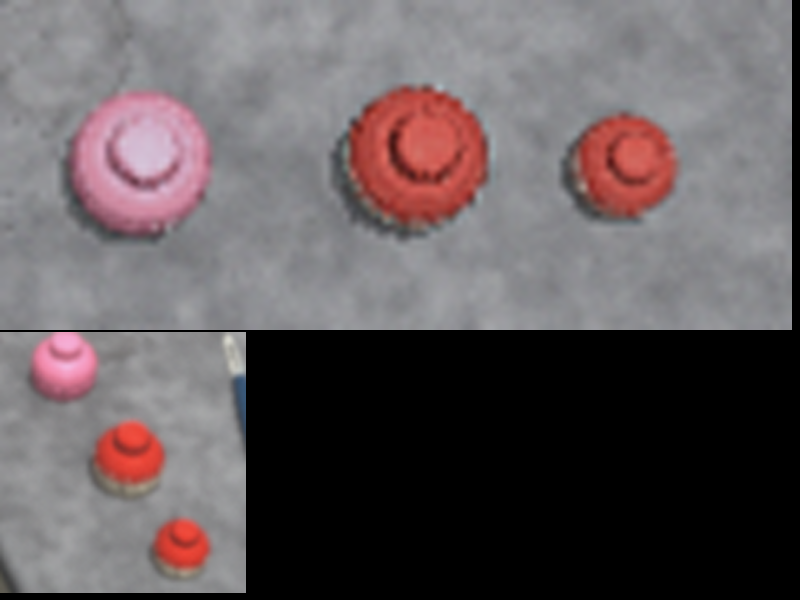

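The crop confirms it: the large red timer's knob is at crop (427,148), which is px (346.7,184.4). The small red one and the pink one are decoys. The knob comes out at about (0.4655,-0.2585) with its top near 0.055–0.057, which matches. I'll move over it via a waypoint to stay clear of the inner reach limit.

step_arm --pt "5.5 -42 -36 0 0" --pt "5.5 -42 -36 0 0" --pt "5.5 -42 -36 0 0" --pt "5.5 -42 -36 0 0" --pt "5.5 -42 -36 0 0" --pt "5.5 -42 -36 0 0" --pt "5.5 -42 -36 0 0" --pt "5.5 -42 -36 0 0" --pt "5.5 -42 -36 0 0" --pt "5.5 -42 -36 0 0" --pt "5.5 -42 -36 0 0" --pt "5.5 -42 -36 0 0" --pt "5.5 -52.5 -76 0 0" --pt "5.5 -52.5 -76 0 0" --pt "5.5 -52.5 -76 0 0" --pt "5.5 -52.5 -76 0 0" --pt "5.5 -52.5 -76 0 0" --pt "5.5 -52.5 -76 0 0" --pt "5.5 -52.5 -76 0 0" --pt "5.5 -52.5 -76 0 0" --force 40

```text
time: 2.1
tool_pos: [0.4663, -0.2445, 0.1992]
tcp_rot: [-0.537, -3.095, -0.001]
wrist_force: [1.1, 1.4, 0.6]
width: 0.648
grip_force: 0.0
```

step_arm --pt "5.5 0 0 0 0" --pt "5.5 0 0 0 0" --pt "5.5 0 0 0 0"

```text
time: 2.4
tool_pos: [0.4667, -0.242, 0.1989]
tcp_rot: [-0.536, -3.095, -0.002]
wrist_force: [0.0, 0.6, 0.3]
width: 0.644
grip_force: 0.0
```

```bash
cat > g.py <<'E'
from h import *
s=bot.read_state();M=R.from_rotvec(s["tcp_rot"]).as_matrix()
t=np.array([.4655,-.2585,.043])
print(s["time"],s["tool_pos"],s["q"],s["width"],s["grip_force"],s["wrist_force"],"\n",M.round(3),"\nshift cm",100*M.T@(t-s["tool_pos"]))
E
python3 g.py
```

```text
2.4 [ 0.46673171 -0.2420214   0.19888568] [-5.26301030e-01 -1.83800312e-02  1.91998113e+00  8.02776359e-04
  1.24128383e+00 -1.75429577e+00] 0.6436868410681715 0.0 [0.02267483 0.56780287 0.31196962] 
 [[-0.942  0.336 -0.001]
 [ 0.336  0.942  0.001]
 [ 0.001  0.001 -1.   ]] 
shift cm [-0.45594794 -1.60858083 15.58648872]
```

step_arm --pt "5.5 -0.45 -1.6 3 0" --pt "5.5 -0.45 -1.6 7 0" --pt "5.5 -0.45 -1.6 11 0" --pt "5.5 -0.45 -1.6 12 0" --pt "5.5 -0.45 -1.6 12 0" --pt "5.5 -0.45 -1.6 12 0"

```text
time: 3.0
tool_pos: [0.4671, -0.2598, 0.0811]
tcp_rot: [0.535, 3.094, -0.001]
wrist_force: [0.8, -0.1, 0.2]
width: 0.647
grip_force: 0.0
```

```bash
python3 g.py
python3 - <<'E'
from h import *
o=[]
for n,(a,b,c,e) in(("top",(140,230,290,400)),("side",(200,290,250,360))):
    p,d=bot.read_camera(n);o.append(cv2.resize(p[a:b,c:e,::-1],None,fx=3.6,fy=3.6,interpolation=cv2.INTER_CUBIC))
cv2.imwrite("pics/near.png",np.hstack(o))
E
```

```text
3.0 [ 0.46713692 -0.2598151   0.08107176] [-5.54250642e-01  1.03938901e-01  2.02356687e+00  1.16816512e-04
  1.01181493e+00 -1.78285030e+00] 0.6471081816491764 0.0 [ 0.81949331 -0.06699491  0.1987327 ] 
 [[-0.942  0.336  0.002]
 [ 0.336  0.942 -0.001]
 [-0.002 -0.    -1.   ]] 
shift cm [0.20686901 0.07039574 3.80669511]
```

View pics/near.png

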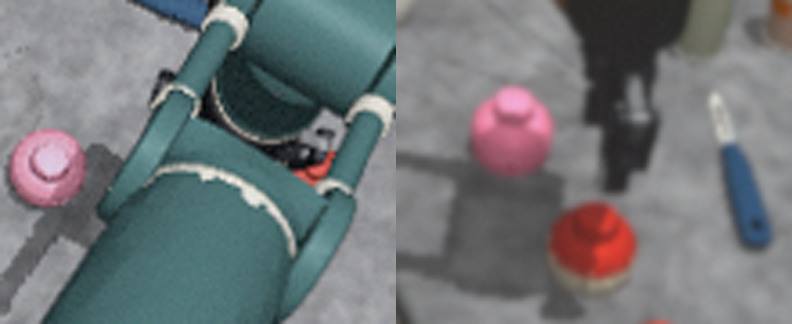

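The side crop shows the near fingertip at about (617,185) and the knob at (598,215), so the tip seems too far to the upper right. I'll check that with a projection.

Run:
```python
from h import *
c=bot.calibration("side");M=R.from_rotvec(c["orientation"]).as_matrix()
def proj(X):
    p=M.T@(np.array(X)-c["origin"]);x,y=p[0]/-p[2],-p[1]/-p[2];f=1+c["k1"]*(x*x+y*y);K=c["mtx"]
    u,v=K[0,0]*x*f+K[0,2],K[1,1]*y*f+K[1,2];return (u,v),((u-250)*3.6+396,(v-200)*3.6)
s=bot.read_state();m=R.from_rotvec(s["tcp_rot"]).as_matrix()
print("knob top",proj([.4655,-.2585,.057]))
for sg in(0,1,-1):
    print(sg,proj(s["tool_pos"]+m@np.array([0,sg*.0275,0])), proj(s["tool_pos"]+m@np.array([0,sg*.0275,-.007])))
p,d=bot.read_camera("side")
for lo,hi,name in((.048,.062,"knob"),(.065,.1,"tip")):
    W=[];
    for v in range(225,275):
        for u in range(285,330):
            e=d[v,u]
            if e>0:
                w=world("side",u,v,e)
                if lo<w[2]<hi and (name=="tip" or (p[v,u,0]>150 and p[v,u,2]<100)):W.append(w)
    W=np.array(W);print(name,len(W),W.mean(0) if len(W) else"",W.min(0),W.max(0))
```

```text
knob top ((np.float64(303.6372548732741), np.float64(259.5938385323839)), (np.float64(589.0941175437869), np.float64(214.53781871658214)))
0 ((np.float64(305.89264314255763), np.float64(253.3908202747029)), (np.float64(597.2135153132075), np.float64(192.2069529889304))) ((np.float64(306.1734275493964), np.float64(251.508397370122)), (np.float64(598.2243391778271), np.float64(185.4302305324392)))
1 ((np.float64(304.23358385988973), np.float64(245.19012207907122)), (np.float64(591.2409018956031), np.float64(162.6844394846564))) ((np.float64(304.49874135908976), np.float64(243.30801816148073)), (np.float64(592.1954688927232), np.float64(155.90886538133063)))
-1 ((np.float64(307.62642547445625), np.float64(261.9758159908582)), (np.float64(603.4551317080425), np.float64(223.1129375670896))) ((np.float64(307.92404103836816), np.float64(260.09560403549517)), (np.float64(604.5265477381254), np.float64(216.34417452778263)))
knob 39 [ 0.47468257 -0.26846184  0.05540754] [ 0.46468445 -0.27528109  0.04812577] [ 0.48378138 -0.25628944  0.05971038]Traceback (most recent call last):
  File "<stdin>", line 17, in <module>
  File "h.py", line 5, in world
    c=bot.calibration(name);K=np.array(c["mtx"],float)
ValueError: time passes only in moves, steps and waits
```

```bash
cat > h.py <<'E'
import numpy as np,cv2
from workcell import bot
from scipy.spatial.transform import Rotation as R
C={n:bot.calibration(n) for n in("top","side")}
for c in C.values(): c["M"]=R.from_rotvec(c["orientation"]).as_matrix()
def world(n,u,v,d):
    c=C[n];uv=np.stack([u,v],-1).reshape(-1,1,2).astype(float)
    p=cv2.undistortPoints(uv,c["mtx"],np.array([c["k1"],0,0,0,0.]))[:,0];d=np.ravel(d)
    return np.stack([p[:,0]*d,-p[:,1]*d,-d],-1)@c["M"].T+c["origin"]
def proj(n,X):
    c=C[n];p=(np.atleast_2d(X)-c["origin"])@c["M"]*[1,-1,-1]
    return cv2.projectPoints(p,np.zeros(3),np.zeros(3),c["mtx"],np.array([c["k1"],0,0,0,0.]))[0][:,0]
def cloud(n,d):
    v,u=np.mgrid[:384,:512];W=world(n,u.ravel(),v.ravel(),d.ravel()).reshape(384,512,3);W[d<=0]=np.nan;return W
E
python3 - <<'E'
from h import *
W={n:cloud(n,np.load(n+"0.npy")) for n in("top","side")}
I={n:cv2.imread(f"pics/{n}0.png") for n in W}
# the same objects in both first pictures
for n,boxes in(("top",dict(pink=(290,174,316,200),red=(330,172,361,202),small=(366,176,388,198))),("side",dict(pink=(265,220,300,252),red=(287,252,320,284),small=(308,285,338,312)))):
    for k,(a,b,c,e) in boxes.items():
        w=W[n][b:e,a:c].reshape(-1,3);im=I[n][b:e,a:c].reshape(-1,3).astype(int)
        s=(im[:,2]-im[:,1]>40)
        h=w[:,2];m=w[s&(h>.03)];t=w[s&(h>np.nanpercentile(h[s],85))]
        print(n,k,len(m),"min",m.min(0).round(4),"max",m.max(0).round(4),"toppts",t.mean(0).round(4))
print("worktop z top",np.nanmedian(W["top"][195:215,240:330,2]),"side",np.nanmedian(W["side"][215:235,230:260,2]))
print("origin px",proj("top",[0,0,0]),proj("side",[0,0,0]))
p,_=bot.read_camera("side");s=bot.read_state();m=R.from_rotvec(s["tcp_rot"]).as_matrix()
c=cv2.resize(p[190:290,240:360,::-1],None,fx=6,fy=6,interpolation=cv2.INTER_CUBIC)
for X in(s["tool_pos"],s["tool_pos"]+m@[0,.0275,-.007],s["tool_pos"]+m@[0,-.0275,-.007]):
    u,v=(proj("side",X)[0]-[240,190])*6;cv2.circle(c,(int(u),int(v)),4,(255,255,0),-1)
u,v=(proj("side",[.4655,-.2585,.057])[0]-[240,190])*6;cv2.circle(c,(int(u),int(v)),4,(0,255,0),-1)
cv2.imwrite("pics/mark.png",c)
E
```

```text
top pink 243 min [ 0.4328 -0.1626  0.0301] max [ 0.4919 -0.1027  0.0611] toppts [ 0.4589 -0.1315  0.0511]
top red 298 min [ 0.4354 -0.2888  0.0301] max [ 0.4965 -0.2311  0.0614] toppts [ 0.4654 -0.259   0.0565]
top small 69 min [ 0.4488 -0.3729  0.0306] max [ 0.4827 -0.3394  0.0473] toppts [ 0.464  -0.3556  0.0421]
side pink 292 min [ 0.433  -0.1651  0.03  ] max [ 0.4928 -0.108   0.0603] toppts [ 0.4637 -0.1358  0.0574]
side red 369 min [ 0.4395 -0.2915  0.0301] max [ 0.4971 -0.2332  0.0602] toppts [ 0.4689 -0.2619  0.0577]
side small 147 min [ 0.451  -0.3741  0.03  ] max [ 0.4863 -0.3405  0.0465] toppts [ 0.4681 -0.3574  0.0441]
worktop z top -0.0013520783567102512 side 0.0012708362468916712
origin px [[255.94352164 343.79611575]] [[108.5839791  254.04148758]]
```

View pics/mark.png

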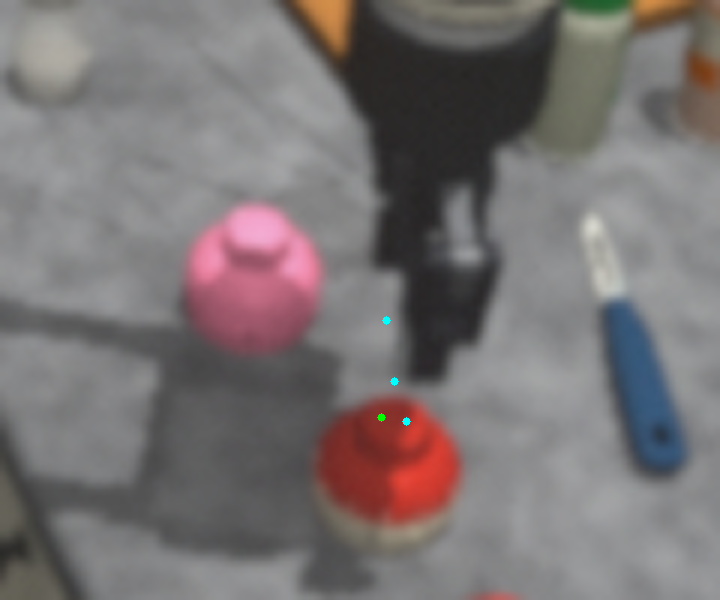

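Run:
```python
from h import *
s=bot.read_state();m=R.from_rotvec(s["tcp_rot"]).as_matrix();print(s["time"],s["tool_pos"],s["width"])
p,d=bot.read_camera("side");W=cloud("side",d);T=(W-s["tool_pos"])@m   # tool frame
for r in range(226,258,2):
    for c0,c1 in((300,309),(309,326)):
        k=[c for c in range(c0,c1) if p[r,c].max()<75 and W[r,c,2]>.04]
        if k:print(r,k[0],k[-1],"tool mm",np.nanmedian(T[r,k],0).round(4)*1000,end=" | ")
    print()
```

```text
3.2 [ 0.46734548 -0.26085151  0.08171327] 0.6420591175792433
226 304 308 tool mm [  13.2  -24.2 -119.9] | 226 309 319 tool mm [   7.4  -38.2 -133.6] | 
228 303 308 tool mm [ 10.7   2.  -87.8] | 228 309 312 tool mm [   5.6  -27.3 -116.5] | 
230 303 308 tool mm [  10.9  -24.1 -107.4] | 230 309 311 tool mm [   3.6  -20.9 -103.9] | 
232 302 308 tool mm [  10.4  -29.3 -106.5] | 232 309 312 tool mm [  10.7  -55.4 -132.7] | 
234 303 308 tool mm [  8.6  -4.  -73.9] | 234 309 322 tool mm [   8.   -66.9 -137.7] | 
236 308 308 tool mm [ 10.3 -35.  -99.4] | 236 309 321 tool mm [   3.9  -66.9 -132. ] | 
238 308 308 tool mm [  9.9 -36.4 -94.3] | 238 309 321 tool mm [   3.4  -65.4 -124.7] | 
240 307 308 tool mm [ 10.6 -36.9 -88.5] | 240 309 320 tool mm [   2.7  -64.2 -116.9] | 
242 307 308 tool mm [ 11.8 -44.  -89.6] | 242 309 319 tool mm [   2.6  -62.6 -109.2] | 
244 308 308 tool mm [ 11.4 -49.2 -88.7] | 244 309 319 tool mm [ -0.6 -56.8 -96.2] | 
246 308 308 tool mm [ 12.7 -56.6 -90.3] | 246 309 318 tool mm [  1.  -59.  -92.3] | 
248 308 308 tool mm [  6.6 -36.9 -61.7] | 248 309 314 tool mm [  4.7 -58.6 -85.6] | 
250 308 308 tool mm [  6.4 -38.5 -56.7] | 250 309 313 tool mm [  0.1 -40.8 -59. ] | 
252 308 308 tool mm [  6.7 -42.2 -54. ] | 252 309 313 tool mm [ -1.3 -40.4 -51.3] |
```

The depth is ambiguous at the thin fingers, but they're centred over the knob to within about 2 mm. Descending to TCP z≈0.043 is safe either way, and closing will show whether the knob is between the pads.

step_arm --pt "5.5 0 0 1.5 0" --pt "5.5 0 0 2.5 0" --pt "5.5 0 0 3.3 0" --pt "5.5 0 0 3.8 0" --pt "5.5 0 0 3.8 0" --pt "5.5 0 0 3.8 0"

```text
time: 3.85
tool_pos: [0.4656, -0.2601, 0.0411]
tcp_rot: [-0.537, -3.095, -0.0]
wrist_force: [0.7, 1.0, 0.0]
width: 0.642
grip_force: 0.0
```

```bash
python3 g.py
python3 - <<'E'
from h import *
p,d=bot.read_camera("side");c=cv2.resize(p[200:290,250:360,::-1],None,fx=6,fy=6,interpolation=cv2.INTER_CUBIC)
cv2.imwrite("pics/low.png",c)
E
```

```text
3.85 [ 0.46556402 -0.26007136  0.04112891] [-5.56135204e-01  1.52877485e-01  2.05317261e+00 -1.37016691e-05
  9.36033450e-01 -1.78302053e+00] 0.6417412202193326 0.0 [0.67122149 1.02494188 0.01455214] 
 [[-0.941  0.337 -0.   ]
 [ 0.337  0.941  0.   ]
 [ 0.     0.    -1.   ]] 
shift cm [ 0.0590976   0.14579403 -0.1870666 ]
```

View pics/low.png

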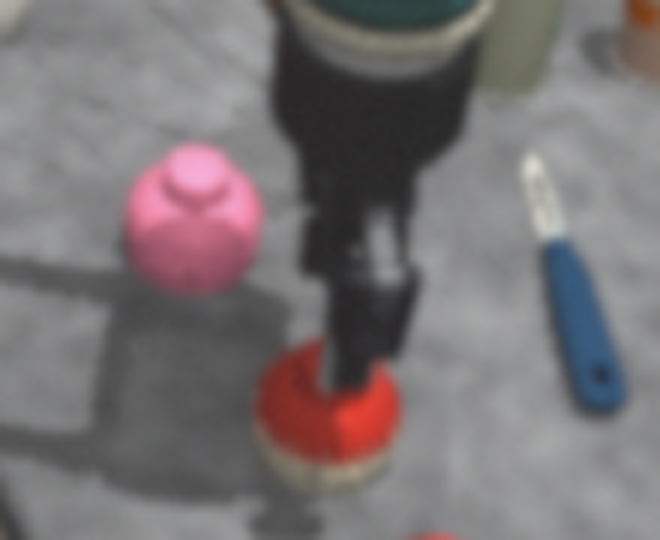

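The near finger (tip at (345,385)) now stands in front of the knob at about its height, with no contact force. I'll close.

step_arm --pt "2 0 0 0 0" --pt "2 0 0 0 0" --pt "2 0 0 0 0" --pt "2 0 0 0 0" --pt "2 0 0 0 0" --pt "2 0 0 0 0" --force 40

```text
time: 4.5
tool_pos: [0.4657, -0.2601, 0.0414]
tcp_rot: [0.537, 3.095, -0.0]
wrist_force: [0.2, -0.2, -1.2]
width: 0.234
grip_force: 0.0
```

The opening went to 20 mm with no grip, so the 32 mm knob isn't between the pads. I'll look.

Run:
```python
from h import *
s=bot.read_state();m=R.from_rotvec(s["tcp_rot"]).as_matrix();o=[]
for n,(a,b,c,e) in(("side",(215,290,265,345)),("top",(150,225,310,390))):
    p,d=bot.read_camera(n);np.save(f"{n}1.npy",d);cv2.imwrite(f"pics/{n}1.png",p[:,:,::-1])
    I=cv2.resize(p[a:b,c:e,::-1],None,fx=5,fy=5,interpolation=cv2.INTER_CUBIC)
    for k in range(0,5):
        u,v=(proj(n,s["tool_pos"]+m@[0,0,-.01*k])[0]-[c,a]+.5)*5;cv2.circle(I,(int(u),int(v)),2,(255,255,0),-1)
    o.append(I)
cv2.imwrite("pics/shut.png",np.hstack(o))
```

```text
(no output)
```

View pics/shut.png

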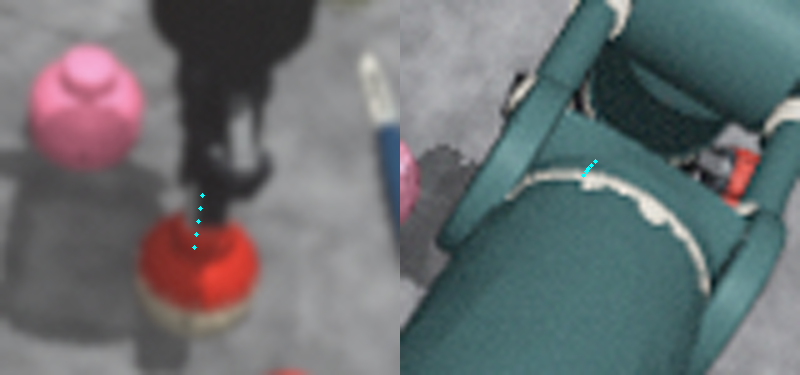

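Run:
```python
from h import *
d=np.load("side1.npy");W=cloud("side",d);p=cv2.imread("pics/side1.png")
W0=cloud("side",np.load("side0.npy"))
for r in range(250,270):
    print(r," ".join(f"{c}:{'D' if p[r,c].max()<85 else 'r' if int(p[r,c,2])-p[r,c,1]>40 else '.'}({W[r,c,0]*1000:.0f},{W[r,c,1]*1000:.0f},{W[r,c,2]*1000:.0f})" for c in range(300,314,2)))
# finger at the start, fully open: tips versus TCP
t=np.array([.2273,.6348,.1982]);m=R.from_rotvec([-.53734,-3.0948,.0032]).as_matrix();print("start TCP px",proj("side",t))
T=(W0-t)@m;k=(np.abs(T)<[.04,.08,.12]).all(-1);print(k.sum(),np.argwhere(k).max(0),T[k].max(0))
```

```text
250 300:.(458,-247,84) 302:D(nan,nan,nan) 304:D(449,-278,120) 306:D(438,-302,150) 308:D(434,-315,166) 310:D(438,-317,166) 312:D(442,-319,166)
251 300:.(459,-247,81) 302:D(464,-248,79) 304:D(445,-284,125) 306:D(438,-302,147) 308:D(433,-316,164) 310:D(437,-318,164) 312:D(443,-318,161)
252 300:.(498,-189,-1) 302:D(452,-267,100) 304:D(443,-288,127) 306:D(438,-303,144) 308:D(437,-311,154) 310:D(441,-313,154) 312:D(448,-312,150)
253 300:.(495,-193,0) 302:.(452,-268,98) 304:D(441,-292,128) 306:D(437,-305,143) 308:D(441,-307,144) 310:D(445,-309,144) 312:D(449,-311,144)
254 300:.(493,-197,1) 302:.(451,-269,96) 304:D(441,-292,125) 306:D(439,-302,136) 308:D(448,-297,127) 310:D(453,-299,127) 312:D(458,-300,125)
255 300:.(492,-200,1) 302:.(451,-270,93) 304:D(453,-275,98) 306:D(443,-298,126) 308:D(449,-297,123) 310:D(453,-299,123) 312:.(457,-301,123)
256 300:.(489,-204,2) 302:.(450,-272,92) 304:D(453,-276,95) 306:D(455,-282,101) 308:D(459,-283,100) 310:D(463,-286,102) 312:.(520,-218,3)
257 300:.(488,-207,1) 302:.(451,-271,88) 304:D(452,-278,94) 306:D(456,-280,95) 308:D(459,-284,98) 310:.(470,-277,
[... 1056 characters left out ...]
52) 308:r(469,-275,53) 310:r(476,-275,50) 312:r(484,-272,43)
266 300:r(454,-263,42) 302:r(457,-268,46) 304:r(461,-271,48) 306:r(466,-272,47) 308:r(469,-276,50) 310:r(476,-275,45) 312:r(483,-274,42)
267 300:r(452,-267,44) 302:r(458,-267,41) 304:r(459,-274,48) 306:r(465,-275,47) 308:r(469,-277,48) 310:r(476,-276,42) 312:r(482,-276,40)
268 300:r(453,-267,39) 302:r(455,-272,44) 304:r(461,-273,42) 306:r(464,-277,46) 308:r(471,-276,41) 310:r(476,-276,39) 312:r(480,-279,41)
269 300:r(450,-271,41) 302:r(455,-273,41) 304:r(459,-275,42) 306:r(464,-277,42) 308:r(468,-280,42) 310:r(474,-281,41) 312:r(479,-282,41)
start TCP px [[142.85193487  87.16030613]]
316 [107 150] [0.03999509 0.07996336 0.11976184]
```

Near-finger depth puts the tips at z≈0.083 while the reported TCP is 0.041, so they're still above the knob (top 0.057). The xy agrees. I'll reopen and go down in small guarded steps.

step_arm --pt "5.5 0 0 0 0" --pt "5.5 0 0 0 0" --pt "5.5 0 0 0 0" --pt "5.5 0 0 0.5 0" --pt "5.5 0 0 1.0 0" --pt "5.5 0 0 1.5 0" --pt "5.5 0 0 2.0 0" --pt "5.5 0 0 2.0 0" --pt "5.5 0 0 2.0 0"

```text
time: 5.5
tool_pos: [0.4654, -0.26, 0.021]
tcp_rot: [-0.537, -3.095, -0.0]
wrist_force: [-0.0, -0.7, 0.2]
width: 0.642
grip_force: 0.0
```

```bash
cat > tip.py <<'E'
from h import *
s=bot.read_state();print(s["time"],s["tool_pos"],s["width"],s["wrist_force"],s["grip_force"],s["q"][5])
p,d=bot.read_camera("side");W=cloud("side",d)
for r in range(248,274):
    k=[c for c in range(298,318) if p[r,c].max()<85 and W[r,c,2]>.02]
    if k:print(r,k[0],k[-1],(np.nanmedian(W[r,k],0)*1000).round())
E
python3 tip.py
```

```text
5.5 [ 0.46542282 -0.25995639  0.02104542] 0.6416998454085255 [-0.00805875 -0.73235781  0.22201241] 0.0 -1.7830808420966533
248 299 307 [ 466. -238.   73.]
249 299 309 [ 451. -281.  126.]
250 299 309 [ 447. -285.  128.]
251 299 309 [ 443. -286.  126.]
252 303 317 [ 443. -301.  142.]
253 303 317 [ 442. -317.  158.]
254 304 317 [ 442. -322.  157.]
255 304 317 [ 442. -322.  153.]
256 304 317 [ 443. -322.  149.]
257 304 317 [ 442. -320.  145.]
258 304 316 [ 442. -318.  138.]
259 304 316 [ 441. -319.  136.]
260 304 316 [ 442. -319.  131.]
261 304 315 [ 442. -318.  128.]
262 304 315 [ 447. -312.  115.]
263 304 315 [ 445. -314.  115.]
264 304 314 [ 443. -314.  111.]
265 304 310 [ 442. -313.  109.]
266 304 310 [ 451. -297.   83.]
267 304 309 [ 450. -298.   79.]
268 304 309 [ 451. -299.   76.]
269 304 307 [ 448. -297.   72.]
```

step_arm --pt "5.5 0 0 0.4 0" --pt "5.5 0 0 0.8 0" --pt "5.5 0 0 1.2 0" --pt "5.5 0 0 1.6 0" --pt "5.5 0 0 1.6 0" --pt "5.5 0 0 1.6 0"

```text
time: 6.15
tool_pos: [0.4655, -0.26, 0.0051]
tcp_rot: [-0.537, -3.095, -0.0]
wrist_force: [0.6, 0.0, 0.8]
width: 0.645
grip_force: 0.0
```

step_arm --pt "2.5 0 0 0 0" --pt "2.5 0 0 0 0" --pt "2.5 0 0 0 0" --pt "2.5 0 0 0 0" --pt "2.5 0 0 0 0" --force 40

```text
time: 6.65
tool_pos: [0.4668, -0.259, 0.0067]
tcp_rot: [0.538, 3.094, 0.003]
wrist_force: [0.9, 6.0, 6.2]
width: 0.366
grip_force: 40.1
```

```bash
python3 tip.py | (head -1; tail -5)
```

```text
6.65 [ 0.46680347 -0.25902241  0.00669447] 0.36577477177099466 [0.91950307 5.95488498 6.22702163] 40.09112110376009 -1.7829608385615072
```

Gripped at 31 mm with 40 N, so the knob is held. The upward force of 6 N suggests the tips brush the flare, so I'll ease up 2 mm and turn +72° (tool z points down, so + is clockwise from above).

step_arm --pt "2.5 -0.1 0.1 -0.2 0" --pt "2.5 -0.1 0.1 -0.2 0" --pt "2.5 -0.1 0.1 -0.2 6" --pt "2.5 -0.1 0.1 -0.2 12" --pt "2.5 -0.1 0.1 -0.2 18" --pt "2.5 -0.1 0.1 -0.2 24" --pt "2.5 -0.1 0.1 -0.2 30" --pt "2.5 -0.1 0.1 -0.2 36" --pt "2.5 -0.1 0.1 -0.2 42" --pt "2.5 -0.1 0.1 -0.2 48" --pt "2.5 -0.1 0.1 -0.2 54" --pt "2.5 -0.1 0.1 -0.2 60" --pt "2.5 -0.1 0.1 -0.2 66" --pt "2.5 -0.1 0.1 -0.2 72" --pt "2.5 -0.1 0.1 -0.2 72" --pt "2.5 -0.1 0.1 -0.2 72" --pt "2.5 -0.1 0.1 -0.2 72"

```text
time: 8.4
tool_pos: [0.4693, -0.2571, 0.0069]
tcp_rot: [2.256, 2.186, 0.008]
wrist_force: [10.2, 8.4, -7.6]
width: 0.364
grip_force: 41.3
```

```bash
python3 g.py; python3 -c "
from h import *
s=bot.read_state();print(s['torque'],s['q'][5]+1.783)"
```

```text
8.4 [ 0.46925692 -0.25714686  0.00688639] [-0.5514162   0.20175984  2.07159939  0.00659312  0.8666408  -0.52419844] 0.3641771129878698 41.347515398520045 [10.20816873  8.39955927 -7.60759777] 
 [[ 0.031  0.999  0.004]
 [ 0.999 -0.031  0.003]
 [ 0.004  0.004 -1.   ]] 
shift cm [-0.13419719 -0.35720231 -3.61327856]
[ 1.4180003  -1.65963486 -0.06150705] 1.258801555889955
```

The tool turned 72.1° clockwise with the grip held. I'll relieve the side load, then open and rise.

step_arm --pt "2.5 0.2 0.2 0.05 0" --pt "2.5 0.2 0.2 0.05 0" --pt "2.5 0.2 0.2 0.05 0"

```text
time: 8.7
tool_pos: [0.4693, -0.2571, 0.0068]
tcp_rot: [-2.254, -2.188, -0.001]
wrist_force: [3.5, 3.9, -1.9]
width: 0.368
grip_force: 41.9
```

step_arm --pt "6 0 0 0 0" --pt "6 0 0 0 0" --pt "6 0 0 0 0" --pt "6 0 0 0 0" --pt "6 0 0 0 0"

```text
time: 9.2
tool_pos: [0.4689, -0.2578, 0.0071]
tcp_rot: [2.254, 2.188, -0.0]
wrist_force: [-0.1, 0.8, 0.3]
width: 0.706
grip_force: 0.0
```

step_arm --pt "6 0 0 -1 0" --pt "6 0 0 -3 0" --pt "6 0 0 -6 0" --pt "6 0 0 -10 0" --pt "6 0 0 -15 0" --pt "6 0 0 -19 0" --pt "6 0 0 -19 0" --pt "6 0 0 -19 0" --pt "6 30 5 -19 0" --pt "6 30 5 -19 0" --pt "6 30 5 -19 0" --pt "6 30 5 -19 0" --pt "6 30 5 -19 0" --pt "6 30 5 -19 0" --pt "6 30 5 -19 0" --pt "6 30 5 -19 0" --pt "6 30 5 -19 0"

```text
time: 10.9
tool_pos: [0.5268, 0.0401, 0.1955]
tcp_rot: [-2.253, -2.187, 0.004]
wrist_force: [-0.1, 0.2, -0.1]
width: 0.702
grip_force: 0.0
```

Run:
```python
from h import *
o=[]
for f in("0","2"):
    for n,(a,b,c,e) in(("side",(240,300,280,340)),("top",(165,225,315,375))):
        if f=="2":
            p,d=bot.read_camera(n);p=p[:,:,::-1];cv2.imwrite(f"pics/{n}2.png",p)
        else:p=cv2.imread(f"pics/{n}0.png")
        o.append(cv2.resize(p[a:b,c:e],(300,300),interpolation=cv2.INTER_CUBIC))
full=cv2.resize(cv2.imread("pics/top2.png")[60:240],(200*2,141*2))
full=cv2.copyMakeBorder(full,0,18,0,0,0) if 0 else full
A=np.hstack([o[0],o[2]]);B=np.hstack([o[1],o[3]])
cv2.imwrite("pics/after.png",np.vstack([A,B]))
```

```text
(no output)
```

View pics/after.png

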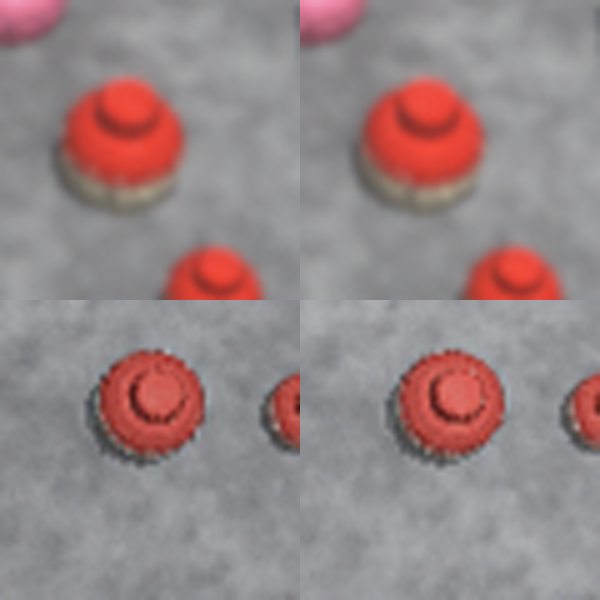

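View pics/top2.png

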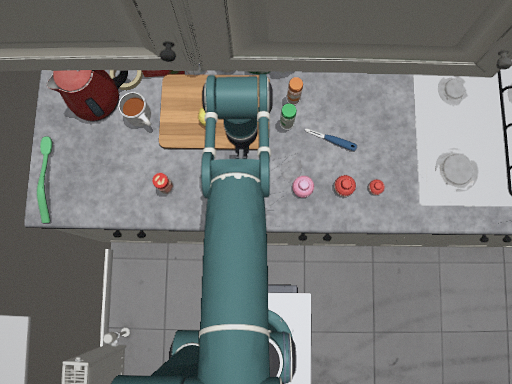

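The after pictures show the timer at (345,186) and its neighbours where they were, and the arm is clear. The ticks are too fine to resolve. The turn was 72.1° with a firm 40 N grip that held throughout, so the dial should rest at +3 clicks. Handing in.

```bash
python3 -c "
from workcell import bot
print(bot.finish_job())"
```

```text
the job is handed in; nothing more can be done
None
```

I turned the large red timer 72° clockwise (three clicks), let go of it, and handed the job in at about 11 s; nothing else visibly moved, but the cameras couldn't resolve the ticks, so the three clicks rest on the measured tool turn with the grip held at about 40 N.

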